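Line up the test supplies by height on the staging board

TASK

Set out the four supplies (tall carton, shorter carton, amber vial and flat dark box) on the four black mats of the staging board, one to a mat, in order of height: the tallest on the mat beside the tall grey end plate, stepping down to the lowest at the far end. Stand each one in the middle of its mat, the same way up as it stands now, and let go of it.

Things in the scene. Friction and masses are not known exactly. Their poses are not given: they have to be found in the camera images.
- tall_carton_mid (a point): upright yellow and blue cardboard carton, 108 mm high, 42 mm along its own x, 56 mm along its own y; the tallest of the four. Loose. The point is its centre, half-way up; z up
- short_carton_mid (a point): upright red and white cardboard carton, 75 mm high, 50 mm along its own x, 60 mm along its own y; second in height. Loose. The point is its centre, half-way up; z up
- vial_mid (a point): round amber vial with aluminium cap, 50 mm high, body 24 mm in diameter up to about 40 mm of its height, cap 20 mm in diameter above; third in height. Loose. The point is its centre, half-way up; z up
- flat_box_mid (a point): flat dark box of cover slips lying on its broad side, 16 mm high, 34 mm along its own x, 50 mm along its own y; the lowest. Loose. The point is its centre, half-way up; z up
- mat_a_top (a point): one of four identical square black rubber mats, 70 x 70 x 3 mm, fixed in a straight row with 90 mm from centre to centre on a bare aluminium board 500 x 100 x 8 mm. The point is the centre of the mat's upper face, 11 mm above the worktop; its y axis runs along the row, z up. The letters tell nothing of the order in the row
- mat_b_top (a point): one of four identical square black rubber mats, 70 x 70 x 3 mm, fixed in a straight row with 90 mm from centre to centre on a bare aluminium board 500 x 100 x 8 mm. The point is the centre of the mat's upper face, 11 mm above the worktop; its y axis runs along the row, z up. The letters tell nothing of the order in the row
- mat_c_top (a point): one of four identical square black rubber mats, 70 x 70 x 3 mm, fixed in a straight row with 90 mm from centre to centre on a bare aluminium board 500 x 100 x 8 mm. The point is the centre of the mat's upper face, 11 mm above the worktop; its y axis runs along the row, z up. The letters tell nothing of the order in the row
- mat_d_top (a point): one of four identical square black rubber mats, 70 x 70 x 3 mm, fixed in a straight row with 90 mm from centre to centre on a bare aluminium board 500 x 100 x 8 mm. The point is the centre of the mat's upper face, 11 mm above the worktop; its y axis runs along the row, z up. The letters tell nothing of the order in the row
- tall_end_foot (a point): grey upright end plate, 75 mm high, 80 mm across the row, 6 mm thick (foot 30 mm), fixed on the board at one end of the row, 90 mm beyond the centre of the nearest mat. At the other end of the row, as far out, stands a like end piece only 15 mm high. The point is the centre of its underside, 8 mm above the worktop

How it is judged:
At the end, for the whole second after the job is handed in: Each of the four supplies rests upright (within 0.12 rad) on its mat, its centre within 14 mm of the mat's centre and at its resting height within 6 mm; counted from the tall end plate the order is tall carton, shorter carton, vial, flat box; all released and at rest ((horizontal distance between tall_carton_mid and mat_a_top below 0.014 m or horizontal distance between tall_carton_mid and mat_b_top below 0.014 m or horizontal distance between tall_carton_mid and mat_c_top below 0.014 m or horizontal distance between tall_carton_mid and mat_d_top below 0.014 m) and horizontal distance between tall_carton_mid and tall_end_foot between 0.06 and 0.12 m and angle between each of tall_carton_mid, short_carton_mid, vial_mid, flat_box_mid's own z axis and vertical below 0.12 rad and height (world z) of tall_carton_mid between 0.059 and 0.071 m and (horizontal distance between short_carton_mid and mat_a_top below 0.014 m or horizontal distance between short_carton_mid and mat_b_top below 0.014 m or horizontal distance between short_carton_mid and mat_c_top below 0.014 m or horizontal distance between short_carton_mid and mat_d_top below 0.014 m) and horizontal distance between short_carton_mid and tall_end_foot between 0.15 and 0.21 m and height (world z) of short_carton_mid between 0.0425 and 0.0545 m and (horizontal distance between vial_mid and mat_a_top below 0.014 m or horizontal distance between vial_mid and mat_b_top below 0.014 m or horizontal distance between vial_mid and mat_c_top below 0.014 m or horizontal distance between vial_mid and mat_d_top below 0.014 m) and horizontal distance between vial_mid and tall_end_foot between 0.24 and 0.3 m and height (world z) of vial_mid between 0.03 and 0.042 m and (horizontal distance between flat_box_mid and mat_a_top below 0.014 m or horizontal distance between flat_box_mid and mat_b_top below 0.014 m or horizontal distance between flat_box_mid and mat_c_top below 0.014 m or horizontal distance between flat_box_mid and mat_d_top below 0.014 m) and horizontal distance between flat_box_mid and tall_end_foot between 0.33 and 0.39 m and height (world z) of flat_box_mid between 0.013 and 0.025 m); the robot touches nothing.
It also fails if it takes over 112 s, if anything falls off the work surface, if the arm or the gripper's body presses on something with over 40 N, if the wrist force passes 120 N, or if a joint passes its speed limit or range.

ROBOT

A 6-joint arm with a two-finger parallel gripper is mounted at the origin on a cart in front of the work surface, level with it; the furniture and walls round the work are solid. World frame = base frame: x ahead of the robot, y to its left, z up, the work surface at z = 0. Lengths are in m, angles in rad, forces in N, time in s.
With the tool pointing down it reaches from about 0.375 to 0.9 m from the base axis. Payload 3.1 kg.
Tool frame: the origin (TCP) lies on the front face of the gripper's body, between the roots of the fingers; the fingertips stand 73 mm ahead of it and the grasp point (between the pads) lies 54 mm ahead of it (manip.tips_ahead is the distance from the TCP to the fingertips, in m); z points along the fingers, y is the line along which they close (so a half turn about z gives the same grasp; the last joint's range is limited). The gripper opens to 85 mm and grips with 20 to 120 N. Pads are 22 mm wide; open, the fingers measure 114 mm over their backs; the gripper's body (76 mm by 85 mm) begins 54 mm behind the grasp point. The pads swing forward as they close: fully open they stand 13 mm farther back than shut.
Start: joints at [0.974, 0.527, 1.433, -0, 1.181, -0.178], TCP at [0.254, 0.571, 0.304] pointing down, gripper open.
Joint ranges: [-3.08, 3.08], [-0.75, 2.2], [0.22, 2.44], [-1.43, 4.57], [0, 2.65], [-2.85, 2.85]. Speed limits (rad/s): [2.79, 2.79, 3.14, 3.14, 3.14, 3.14].

INTERFACE

Orientations are given as a unit quaternion [x, y, z, w].
In Python, from station import sense, eyes, workorder, manip gives the robot as it stands.
- The arm moves only by the shell command python3 -m inch 'ROWS' [OPENING] [FORCE]. ROWS is JSON, a list of rows, each an object of numbers: "dx", "dy", "dz": the shift along the tool's x, y, z in cm; "wx", "wy", "wz": the turn, a rotation vector about the tool's x, y, z in degrees. In form: [{"dx": .., "dy": .., "dz": .., "wx": .., "wy": .., "wz": ..}, ...]. A call has 1 to 10 rows; each row shifts and turns the commanded pose from where the row before left it, along the tool's axes as they then stand; what a row does not reach is not made up. A row lasts 1/8 s, in which the tool goes at most 62.5 mm and 10.7 degrees, less where a joint would pass 70% of its speed; a pose out of reach is approached as far as the arm can. A call with a gripper value outside its range is refused whole. OPENING is the opening, from 0 (shut) to 1 (fully open), set as the call begins (- or left out, the last holds). The fingers move at their own pace and stop on an object; FORCE is the grip in N (left out, the last holds). Time passes only in rows, so rows that do not move let the fingers close. It gives the time, the measured TCP pose, the force, the opening and the grip force at its end, in the units of the state.
- sense(): the state, without advancing time (a new reading comes with each control period).
- eyes.snapshot(name): name is "scene" or "top"; returns the picture (480x640x3 uint8, red, green, blue); there is no depth.
- eyes.camera_params(name): a dict with "fx", "fy", "cx", "cy" (pixels), "rvec" (rotation vector, rad) and "tvec" (3), from world to camera coordinates, as OpenCV has them. Camera axes: x right, y down, z forward; pixel columns grow to the right and rows downward; lengths in m; the calibration is good to about 2 mm. A picture is of the moment at which its call begins. camera_params takes no time and is no camera call.
- workorder.sign_off(): hands the job in; it is judged then, once.
The state is a dict: "t": time; "q": joint angles; "qd": joint speeds; "tau": joint torques, N m; "tcp_pos": TCP position; "tool_rot": TCP orientation; "force": force on the tool from outside, world axes, zero at the start; "ft_torque": the same for the moment, N m; "finger_gap": opening from 0.0 (shut) to 1.0 (fully open); "gripper_force": force on a finger pad.
Only numpy, scipy, OpenCV 4.12 (cv2) and the standard library are available. Lean on these libraries where they do the work, as an engineer would, in place of code of your own. Each camera call takes 0.05 s, during which the arm holds its last target. There are 200 camera calls.

## Working session

There is one attempt and no reset: what is moved stays moved. The work goes in short steps, Python scripts to look and compute and a shell command to move; the robot and the scene stay as the last step left them, time stands still between calls to the robot, and variables do not carry over. Pictures are saved under pics/ and viewed, at most 14 in all, crops included, and the job is handed in when it is done.

```bash
mkdir -p pics; ls
python3 - <<'E'
from station import sense, eyes
import cv2
for n in("scene","top"):
    cv2.imwrite(f"pics/{n}0.png",eyes.snapshot(n)[:,:,::-1]); print(n,eyes.camera_params(n))
s=sense();print(s["t"],s["tcp_pos"],s["tool_rot"],s["finger_gap"],s["force"])
E
```

```text
pics
scene {'fx': 604.503946139528, 'fy': 604.503946139528, 'cx': 321.49083173061746, 'cy': 234.303046262705, 'rvec': array([ 2.36656231, -0.69719914,  0.22491569]), 'tvec': array([-0.43328702,  0.25813254,  1.04241494])}
top {'fx': 485.75894963473195, 'fy': 485.75894963473195, 'cx': 314.6511741631651, 'cy': 236.3630030956952, 'rvec': array([ 2.22687843, -2.1782833 ,  0.04242315]), 'tvec': array([-0.02816857,  0.51699504,  1.12361194])}
0.1 [0.25384556 0.57054869 0.30299122] [ 2.07883301e-01  9.78153101e-01 -9.47605610e-04 -3.81660526e-04] 0.9999341820434872 [ 0.10373944 -0.88536462  0.59581036]
```

View pics/top0.png

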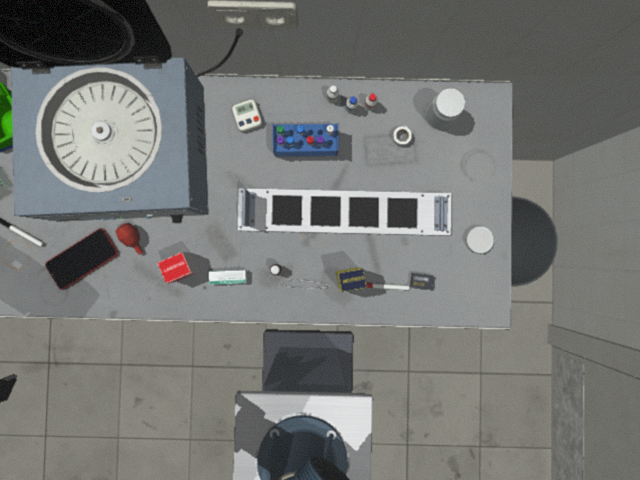

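View pics/scene0.png

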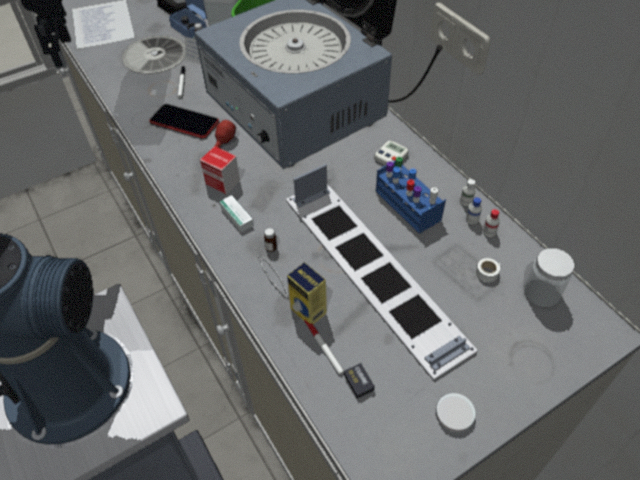

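The tall plate is at the image-left (+y) end of the board, at about (250,210) in the top view. The short carton is at (175,267), vial (276,270), tall carton (352,280) and flat box (421,281). I'll zoom in for corners.

```bash
cat > h.py <<'E'
import numpy as np, cv2
from station import eyes
def cam(n):
    p=eyes.camera_params(n); K=np.array([[p["fx"],0,p["cx"]],[0,p["fy"],p["cy"]],[0,0,1]])
    return K,np.array(p["rvec"]),np.array(p["tvec"])
def px(n,P):
    K,r,t=cam(n); return cv2.projectPoints(np.float64(P).reshape(-1,3),r,t,K,None)[0][:,0]
def w(n,uv,z):
    K,r,t=cam(n); R=cv2.Rodrigues(r)[0]; uv=np.float64(uv).reshape(-1,2)
    d=(np.linalg.inv(K)@np.c_[uv,np.ones(len(uv))].T).T@R; c=-R.T@t
    return c+d*((z-c[2])/d[:,2])[:,None]
def crop(img,x,y,wd,ht,s):
    c=cv2.resize(img[y:y+ht,x:x+wd],None,fx=s,fy=s,interpolation=cv2.INTER_CUBIC)
    for i in range(x-x%10+10,x+wd,10):
        cv2.line(c,((i-x)*s,0),((i-x)*s,6),(0,255,0),1); cv2.putText(c,str(i),((i-x)*s-8,15),0,.3,(0,255,0),1)
    for j in range(y-y%10+10,y+ht,10):
        cv2.line(c,(0,(j-y)*s),(6,(j-y)*s),(0,255,0),1); cv2.putText(c,str(j),(8,(j-y)*s+3),0,.3,(0,255,0),1)
    return c
E
python3 - <<'E'
from h import *
im=cv2.imread("pics/top0.png")
T=[crop(im,150,240,66,50,6),crop(im,245,240,66,50,6),crop(im,328,255,66,50,6),crop(im,390,255,66,50,6)]
cv2.imwrite("pics/m.png",np.vstack([np.hstack(T[:2]),np.hstack(T[2:])]))
# mats centroid
g=im[185:240,265:425].max(2)
n,l,s,c=cv2.connectedComponentsWithStats((g<70).astype('uint8'))
for i in range(1,n):
    if s[i,4]>300:
        u=c[i]+[265,185]; print(s[i],u,w("top",u,.011)[0].round(4))
E
```

```text
[  8  11  28  29 776] [286.50515464 209.82860825] [0.578  0.0503 0.011 ]
[ 46  12  29  28 780] [325.28589744 210.64615385] [ 0.5781 -0.0403  0.011 ]
[ 85  13  28  29 784] [363.50255102 211.57142857] [ 0.5779 -0.1295  0.011 ]
[123  14  29  28 778] [401.82005141 212.52056555] [ 0.5777 -0.2191  0.011 ]
```

View pics/m.png

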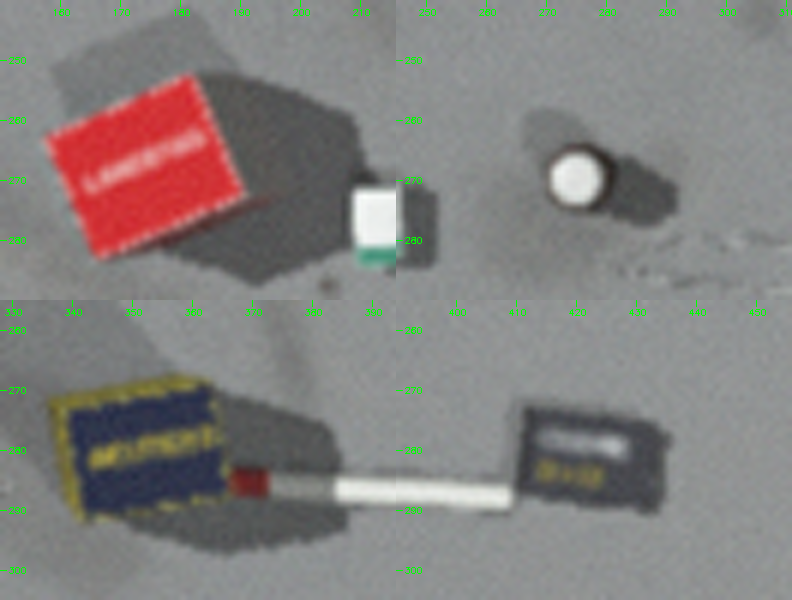

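Read corners for the short carton, tall carton and flat box; the vial cap is centred at (275,269.7). Next I'll fit poses.

Run:
```python
from h import *
from scipy.optimize import least_squares
from scipy.spatial.transform import Rotation as R
from station import manip, sense
print([ (k,getattr(manip,k)) for k in dir(manip) if k[0]!='_'][:10])
K,r,t=cam("top"); print("cam",(-cv2.Rodrigues(r)[0].T@t).round(3))
obj={"short":(.05,.06,.075,[(157.7,263),(182,252.3),(191,272.5),(166,283)]),
"tall":(.042,.056,.108,[(339.5,272),(362.5,268.3),(366.5,287),(342.5,291.5)]),
"flat":(.034,.05,.016,[(411.8,272.3),(434.8,276.3),(433.5,290.3),(410.5,287.5)])}
for k,(a,b,h,uv) in obj.items():
    P=w("top",uv,h)[:,:2]; c=np.array([[-1,-1],[-1,1],[1,1],[1,-1]])*[a/2,b/2]
    best=None
    for s in range(4):
      for y0 in (-.5,.5):
       f=lambda p:((c@np.array([[np.cos(p[2]),np.sin(p[2])],[-np.sin(p[2]),np.cos(p[2])]])+p[:2])-np.roll(P,s,0)).ravel()
       q=least_squares(f,[*P.mean(0),y0])
       if best is None or q.cost<best.cost: best=q
    print(k,best.x[:2].round(4),"yaw of own x",np.degrees(best.x[2]).round(1),"rms mm",1e3*np.sqrt(2*best.cost/4),"edges",np.linalg.norm(P-np.roll(P,1,0),axis=1).round(4))
print("vial",w("top",(275,269.7),.05))
s=sense();M=R.from_quat(s["tool_rot"]).as_matrix();print(M.round(3))
# tall end plate cross-check
print(px("scene",[(.578,y,.011) for y in (.0503,-.0403,-.1295,-.2191)]).round(1))
```

```text
[('PlanningError', <class 'station.PlanningError'>), ('tips_ahead', 0.0726)]
cam [ 0.475 -0.016  1.142]
short [0.4395 0.2897] yaw of own x 24.8 rms mm 1.2599051421829837 edges [0.0476 0.058  0.0486 0.0591]
tall [ 0.4235 -0.0997] yaw of own x 11.3 rms mm 2.773632517248341 edges [0.0418 0.0495 0.0405 0.0519]
flat [ 0.4181 -0.2688] yaw of own x -186.3 rms mm 2.1068994209826566 edges [0.0352 0.054  0.0325 0.0535]
vial [[0.43914986 0.07057557 0.05      ]]
[[-0.914  0.407 -0.001]
 [ 0.407  0.914 -0.002]
 [ 0.    -0.002 -1.   ]]
[[334.6 221.4]
 [359.6 250.3]
 [386.3 281.2]
 [415.4 314.9]]
```

```bash
cat > ov.py <<'E'
from h import *
def box(im,n,x,y,yaw,a,b,h,z0=0,s=1,o=(0,0)):
    yw=np.radians(yaw); Rz=np.array([[np.cos(yw),-np.sin(yw)],[np.sin(yw),np.cos(yw)]])
    c=(np.array([[-1,-1],[-1,1],[1,1],[1,-1]])*[a/2,b/2])@Rz.T+[x,y]
    for z in(z0,z0+h):
        p=((px(n,np.c_[c,[z]*4])-o+.5)*s).astype(int); cv2.polylines(im,[p],True,(255,0,255) if z>z0 else (0,255,255),1)
E
python3 - <<'E'
from ov import *
B=[(.4395,.2897,24.8,.05,.06,.075),(.4235,-.0997,11.3,.042,.056,.108),(.4181,-.2688,-6.3,.034,.05,.016),(.439,.0706,0,.024,.024,.05)]
out=[]
for n,ws in(("top",[(150,245),(330,257),(395,257),(250,245)]),("scene",[(188,138),(275,255),(328,350),(240,215)])):
    im=cv2.imread(f"pics/{n}0.png"); row=[]
    for (x,y),b in zip(ws,B):
        W,H=(50,50) if n=="top" else (64,74)
        s=200//W if n=="top" else 3
        c=cv2.resize(im[y:y+H,x:x+W],None,fx=s,fy=s,interpolation=cv2.INTER_CUBIC)
        box(c,n,*b,s=s,o=(x,y)); row.append(cv2.resize(c,(200,200 if n=="top" else 231)))
    out.append(np.hstack(row))
cv2.imwrite("pics/ov.png",np.vstack(out))
E
```

```text
(no output)
```

View pics/ov.png

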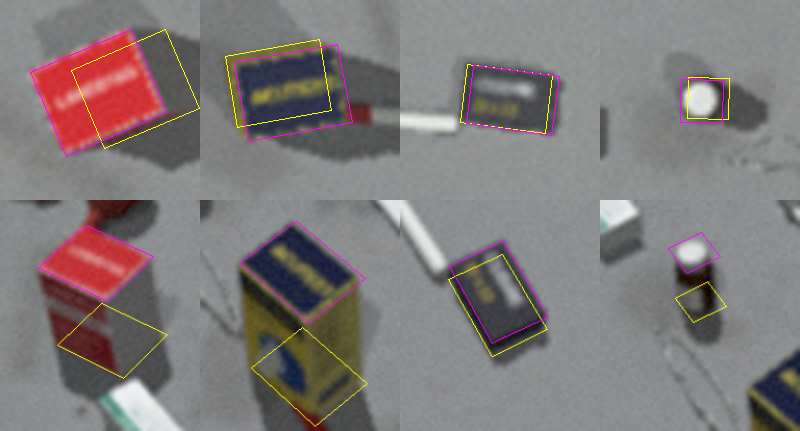

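The overlays fit in both views within about 2 mm; the tall carton shifts slightly to y≈-0.098. I'll square the tool up (dx = world +y, dy = world +x, dz = down), then go to the vial.

```bash
python3 -m inch '[{"wz":10},{"wz":10},{"wz":10},{"wz":10},{"wz":10},{"wz":10},{"wz":6},{"dx":-4,"dy":2},{"dx":-4,"dy":2},{"dx":-4,"dy":2}]' 1 30
```

```text
invalid input at $[0]: expected keys dx, dy, dz, wx, wy, wz
```

```bash
python3 -m inch '[{"dx":0,"dy":0,"dz":0,"wx":0,"wy":0,"wz":10},{"dx":0,"dy":0,"dz":0,"wx":0,"wy":0,"wz":10},{"dx":0,"dy":0,"dz":0,"wx":0,"wy":0,"wz":10},{"dx":0,"dy":0,"dz":0,"wx":0,"wy":0,"wz":10},{"dx":0,"dy":0,"dz":0,"wx":0,"wy":0,"wz":10},{"dx":0,"dy":0,"dz":0,"wx":0,"wy":0,"wz":10},{"dx":0,"dy":0,"dz":0,"wx":0,"wy":0,"wz":6},{"dx":-4,"dy":2,"dz":0,"wx":0,"wy":0,"wz":0},{"dx":-4,"dy":2,"dz":0,"wx":0,"wy":0,"wz":0},{"dx":-4,"dy":2,"dz":0,"wx":0,"wy":0,"wz":0}]' 1 30
```

```text
t: 1.35
tcp_pos: [0.3143, 0.4497, 0.3035]
tool_rot: [0.707, 0.707, -0.0, 0.0]
force: [0.0, 0.5, 0.3]
finger_gap: 1.004
gripper_force: 0.0
```

```bash
python3 -m inch '[{"dx":-5,"dy":1.6,"dz":0,"wx":0,"wy":0,"wz":0},{"dx":-5,"dy":1.6,"dz":0,"wx":0,"wy":0,"wz":0},{"dx":-5,"dy":1.6,"dz":0,"wx":0,"wy":0,"wz":0},{"dx":-5,"dy":1.6,"dz":0,"wx":0,"wy":0,"wz":0},{"dx":-5,"dy":1.6,"dz":0,"wx":0,"wy":0,"wz":0},{"dx":-5,"dy":1.6,"dz":0,"wx":0,"wy":0,"wz":0},{"dx":-5,"dy":1.6,"dz":0,"wx":0,"wy":0,"wz":0},{"dx":-2.9,"dy":1.3,"dz":0,"wx":0,"wy":0,"wz":0},{"dx":0,"dy":0,"dz":4,"wx":0,"wy":0,"wz":0},{"dx":0,"dy":0,"dz":4,"wx":0,"wy":0,"wz":0}]'
python3 -m inch '[{"dx":0,"dy":0,"dz":4,"wx":0,"wy":0,"wz":0},{"dx":0,"dy":0,"dz":4,"wx":0,"wy":0,"wz":0},{"dx":0,"dy":0,"dz":0,"wx":0,"wy":0,"wz":0}]'
python3 - <<'E'
from h import *
im=eyes.snapshot("scene")[:,:,::-1]; cv2.imwrite("pics/s1.png",crop(im,200,120,130,180,3))
E
```

```text
t: 2.6
tcp_pos: [0.4397, 0.0713, 0.2233]
tool_rot: [0.708, 0.707, 0.001, 0.001]
force: [0.3, -0.6, -0.3]
finger_gap: 1.0
gripper_force: 0.0
t: 2.98
tcp_pos: [0.4375, 0.072, 0.1417]
tool_rot: [0.707, 0.707, -0.002, -0.003]
force: [1.9, -0.4, 0.2]
finger_gap: 0.995
gripper_force: 0.0
```

View pics/s1.png

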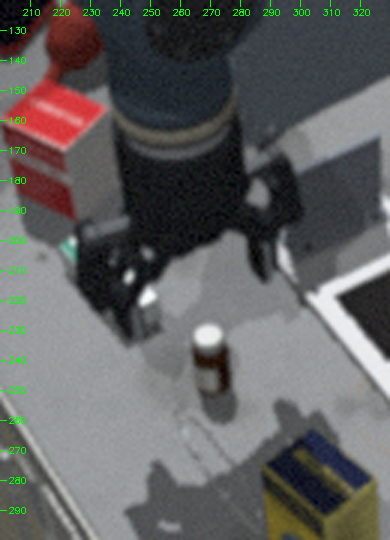

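The vial (cap 269,231) sits between the open fingers. I'll descend and grip.

```bash
python3 -m inch '[{"dx":-0.1,"dy":0.1,"dz":2,"wx":0,"wy":0,"wz":0},{"dx":0,"dy":0,"dz":2,"wx":0,"wy":0,"wz":0},{"dx":0,"dy":0,"dz":1.8,"wx":0,"wy":0,"wz":0},{"dx":0,"dy":0,"dz":0,"wx":0,"wy":0,"wz":0}]'
python3 -m inch '[{"dx":0,"dy":0,"dz":0,"wx":0,"wy":0,"wz":0},{"dx":0,"dy":0,"dz":0,"wx":0,"wy":0,"wz":0},{"dx":0,"dy":0,"dz":0,"wx":0,"wy":0,"wz":0},{"dx":0,"dy":0,"dz":0,"wx":0,"wy":0,"wz":0},{"dx":0,"dy":0,"dz":0,"wx":0,"wy":0,"wz":0},{"dx":0,"dy":0,"dz":0,"wx":0,"wy":0,"wz":0},{"dx":0,"dy":0,"dz":0,"wx":0,"wy":0,"wz":0},{"dx":0,"dy":0,"dz":0,"wx":0,"wy":0,"wz":0}]' 0 30
```

```text
t: 3.52
tcp_pos: [0.4408, 0.071, 0.0868]
tool_rot: [0.707, 0.707, 0.0, 0.0]
force: [-0.1, -0.6, -0.0]
finger_gap: 0.997
gripper_force: 0.0
t: 4.53
tcp_pos: [0.4404, 0.071, 0.0866]
tool_rot: [0.707, 0.707, 0.0, 0.0]
force: [-0.4, 0.5, 5.5]
finger_gap: 0.279
gripper_force: 29.1
```

```bash
python3 -m inch '[{"dx":0,"dy":0,"dz":-3,"wx":0,"wy":0,"wz":0},{"dx":0,"dy":0,"dz":-4,"wx":0,"wy":0,"wz":0},{"dx":0,"dy":0,"dz":-4,"wx":0,"wy":0,"wz":0},{"dx":-2,"dy":3.5,"dz":-1,"wx":0,"wy":0,"wz":0},{"dx":-3,"dy":3.5,"dz":0,"wx":0,"wy":0,"wz":0},{"dx":-4,"dy":3.5,"dz":0,"wx":0,"wy":0,"wz":0},{"dx":-4,"dy":3.3,"dz":0,"wx":0,"wy":0,"wz":0},{"dx":-4,"dy":0,"dz":0,"wx":0,"wy":0,"wz":0},{"dx":-3.1,"dy":0,"dz":0,"wx":0,"wy":0,"wz":0},{"dx":0,"dy":0,"dz":0,"wx":0,"wy":0,"wz":0}]'
```

```text
t: 5.78
tcp_pos: [0.5781, -0.1322, 0.2057]
tool_rot: [0.708, 0.706, -0.0, 0.0]
force: [-0.3, -0.9, -0.3]
finger_gap: 0.277
gripper_force: 29.8
```

```bash
python3 -m inch '[{"dx":0.2,"dy":0,"dz":3,"wx":0,"wy":0,"wz":0},{"dx":0,"dy":0,"dz":3,"wx":0,"wy":0,"wz":0},{"dx":0,"dy":0,"dz":2,"wx":0,"wy":0,"wz":0},{"dx":0,"dy":0,"dz":1.5,"wx":0,"wy":0,"wz":0},{"dx":0,"dy":0,"dz":0.7,"wx":0,"wy":0,"wz":0},{"dx":0,"dy":0,"dz":0,"wx":0,"wy":0,"wz":0},{"dx":0,"dy":0,"dz":0,"wx":0,"wy":0,"wz":0}]'
```

```text
t: 6.65
tcp_pos: [0.5786, -0.1281, 0.1046]
tool_rot: [0.707, 0.707, 0.0, 0.001]
force: [0.5, -0.2, -0.5]
finger_gap: 0.275
gripper_force: 29.8
```

Run:
```python
from h import *
im=eyes.snapshot("scene")[:,:,::-1]; cv2.imwrite("pics/s2.png",crop(im,330,200,120,120,5))
```

```text
(no output)
```

View pics/s2.png

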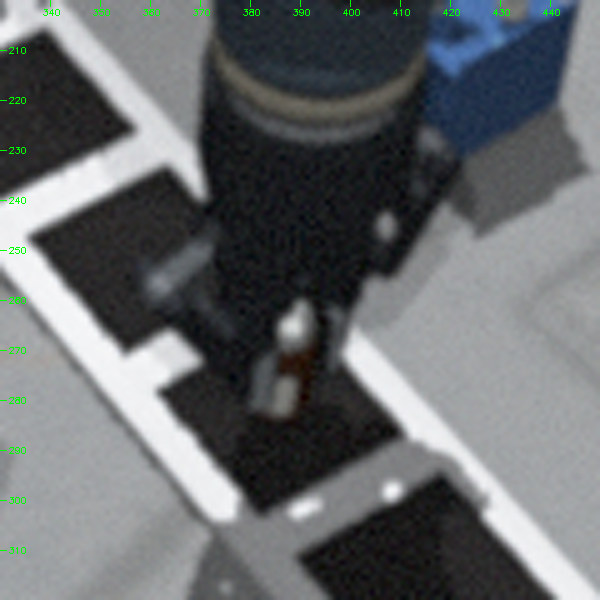

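The vial is upright in the fingers over the third mat (base ~387,283). I'll lower it gently to contact.

```bash
python3 -m inch '[{"dx":0,"dy":0,"dz":0.4,"wx":0,"wy":0,"wz":0},{"dx":0,"dy":0,"dz":0,"wx":0,"wy":0,"wz":0}]'; python3 -m inch '[{"dx":0,"dy":0,"dz":0.2,"wx":0,"wy":0,"wz":0},{"dx":0,"dy":0,"dz":0,"wx":0,"wy":0,"wz":0}]'
```

```text
t: 6.95
tcp_pos: [0.5781, -0.128, 0.0999]
tool_rot: [0.707, 0.707, -0.0, -0.0]
force: [-0.2, -0.6, -0.8]
finger_gap: 0.277
gripper_force: 29.8
t: 7.2
tcp_pos: [0.5781, -0.128, 0.0978]
tool_rot: [0.707, 0.707, -0.0, -0.0]
force: [-0.8, -0.6, -0.6]
finger_gap: 0.275
gripper_force: 29.8
```

```bash
python3 -m inch '[{"dx":0,"dy":0,"dz":0.1,"wx":0,"wy":0,"wz":0},{"dx":0,"dy":0,"dz":0,"wx":0,"wy":0,"wz":0}]';  python3 -m inch '[{"dx":0,"dy":0,"dz":0,"wx":0,"wy":0,"wz":0},{"dx":0,"dy":0,"dz":0,"wx":0,"wy":0,"wz":0},{"dx":0,"dy":0,"dz":0,"wx":0,"wy":0,"wz":0},{"dx":0,"dy":0,"dz":0,"wx":0,"wy":0,"wz":0},{"dx":0,"dy":0,"dz":0,"wx":0,"wy":0,"wz":0},{"dx":0,"dy":0,"dz":-2,"wx":0,"wy":0,"wz":0},{"dx":0,"dy":0,"dz":-3,"wx":0,"wy":0,"wz":0},{"dx":0,"dy":0,"dz":-4,"wx":0,"wy":0,"wz":0},{"dx":0,"dy":0,"dz":-4,"wx":0,"wy":0,"wz":0},{"dx":0,"dy":0,"dz":0,"wx":0,"wy":0,"wz":0}]' 1
```

```text
t: 7.45
tcp_pos: [0.5782, -0.128, 0.0976]
tool_rot: [0.707, 0.707, -0.0, 0.0]
force: [-0.7, 0.4, 4.7]
finger_gap: 0.276
gripper_force: 30.4
t: 8.7
tcp_pos: [0.58, -0.1287, 0.2304]
tool_rot: [0.707, 0.707, 0.001, 0.004]
force: [0.7, -0.2, 0.1]
finger_gap: 1.002
gripper_force: 0.0
```

Contact felt (4.7 N), then released. Next is the flat box.

```bash
python3 -m inch '[{"dx":-2.8,"dy":-3.2,"dz":0,"wx":0,"wy":0,"wz":0},{"dx":-2.8,"dy":-3.2,"dz":0,"wx":0,"wy":0,"wz":0},{"dx":-2.8,"dy":-3.2,"dz":0,"wx":0,"wy":0,"wz":0},{"dx":-2.8,"dy":-3.2,"dz":0,"wx":0,"wy":0,"wz":0},{"dx":-2.8,"dy":-3.3,"dz":0,"wx":0,"wy":0,"wz":0},{"dx":0,"dy":0,"dz":0,"wx":0,"wy":0,"wz":6.3},{"dx":0,"dy":0,"dz":4,"wx":0,"wy":0,"wz":0},{"dx":0,"dy":0,"dz":4,"wx":0,"wy":0,"wz":0},{"dx":0,"dy":0,"dz":2,"wx":0,"wy":0,"wz":0},{"dx":0,"dy":0,"dz":0,"wx":0,"wy":0,"wz":0}]'
python3 - <<'E'
from ov import *
im=eyes.snapshot("scene")[:,:,::-1]; c=crop(im,300,210,140,190,3); cv2.imwrite("pics/s3.png",c)
E
```

```text
t: 9.95
tcp_pos: [0.416, -0.2669, 0.1248]
tool_rot: [0.745, 0.667, -0.0, -0.003]
force: [-0.5, -0.7, 0.6]
finger_gap: 1.001
gripper_force: 0.0
```

View pics/s3.png

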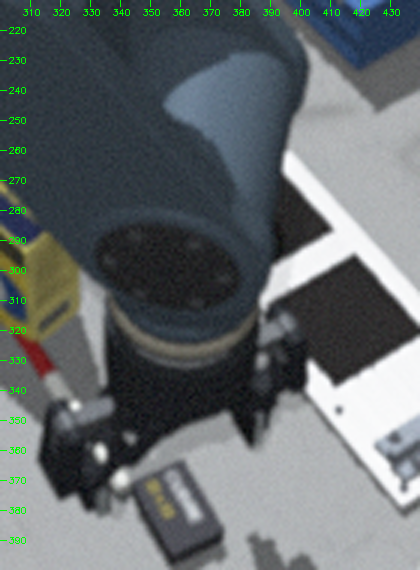

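Fingers straddle the flat box (at 365–385, 370–395). I'll descend.

```bash
python3 -m inch '[{"dx":-0.1,"dy":0.2,"dz":2,"wx":0,"wy":0,"wz":0},{"dx":0,"dy":0,"dz":1.5,"wx":0,"wy":0,"wz":0},{"dx":0,"dy":0,"dz":0.5,"wx":0,"wy":0,"wz":0},{"dx":0,"dy":0,"dz":0,"wx":0,"wy":0,"wz":0},{"dx":0,"dy":0,"dz":0,"wx":0,"wy":0,"wz":0}]'
```

```text
t: 10.62
tcp_pos: [0.4192, -0.2693, 0.0874]
tool_rot: [0.745, 0.667, 0.0, 0.0]
force: [0.1, -0.2, -0.0]
finger_gap: 1.0
gripper_force: 0.0
```

```bash
python3 -m inch '[{"dx":0,"dy":0,"dz":0.6,"wx":0,"wy":0,"wz":0},{"dx":0,"dy":0,"dz":0.3,"wx":0,"wy":0,"wz":0},{"dx":0,"dy":0,"dz":0,"wx":0,"wy":0,"wz":0}]'; python3 -m inch '[{"dx":0,"dy":0,"dz":0,"wx":0,"wy":0,"wz":0},{"dx":0,"dy":0,"dz":0,"wx":0,"wy":0,"wz":0},{"dx":0,"dy":0,"dz":0,"wx":0,"wy":0,"wz":0},{"dx":0,"dy":0,"dz":0,"wx":0,"wy":0,"wz":0},{"dx":0,"dy":0,"dz":0,"wx":0,"wy":0,"wz":0},{"dx":0,"dy":0,"dz":0,"wx":0,"wy":0,"wz":0},{"dx":0,"dy":0,"dz":0,"wx":0,"wy":0,"wz":0},{"dx":0,"dy":0,"dz":0,"wx":0,"wy":0,"wz":0}]' 0 30
```

```text
t: 11.0
tcp_pos: [0.4189, -0.2691, 0.0776]
tool_rot: [0.745, 0.667, -0.0, -0.0]
force: [0.7, 0.4, -0.1]
finger_gap: 1.0
gripper_force: 0.0
t: 12.0
tcp_pos: [0.4192, -0.2693, 0.0782]
tool_rot: [0.745, 0.667, 0.0, 0.0]
force: [0.1, 0.7, 6.0]
finger_gap: 0.385
gripper_force: 30.8
```

```bash
python3 -m inch '[{"dx":0,"dy":0,"dz":-2,"wx":0,"wy":0,"wz":0},{"dx":0,"dy":0,"dz":-3,"wx":0,"wy":0,"wz":0},{"dx":0,"dy":0,"dz":-3,"wx":0,"wy":0,"wz":-6.3},{"dx":1,"dy":3.2,"dz":0,"wx":0,"wy":0,"wz":0},{"dx":1,"dy":3.2,"dz":0,"wx":0,"wy":0,"wz":0},{"dx":1,"dy":3.2,"dz":0,"wx":0,"wy":0,"wz":0},{"dx":1,"dy":3.2,"dz":0,"wx":0,"wy":0,"wz":0},{"dx":1,"dy":3.1,"dz":0,"wx":0,"wy":0,"wz":0},{"dx":0,"dy":0,"dz":3,"wx":0,"wy":0,"wz":0},{"dx":0,"dy":0,"dz":0,"wx":0,"wy":0,"wz":0}]'; python3 -m inch '[{"dx":0,"dy":0,"dz":2,"wx":0,"wy":0,"wz":0},{"dx":0,"dy":0,"dz":0,"wx":0,"wy":0,"wz":0},{"dx":0,"dy":0,"dz":0,"wx":0,"wy":0,"wz":0}]'
python3 - <<'E'
from ov import *
im=eyes.snapshot("scene")[:,:,::-1]; c=crop(im,350,220,130,140,4); cv2.imwrite("pics/s4.png",c)
E
```

```text
t: 13.25
tcp_pos: [0.5764, -0.2178, 0.1252]
tool_rot: [0.707, 0.707, -0.001, -0.003]
force: [-1.2, 0.2, 0.8]
finger_gap: 0.385
gripper_force: 30.3
t: 13.62
tcp_pos: [0.578, -0.2195, 0.1081]
tool_rot: [0.707, 0.707, 0.0, 0.0]
force: [-0.4, 0.6, -0.4]
finger_gap: 0.386
gripper_force: 30.3
```

View pics/s4.png

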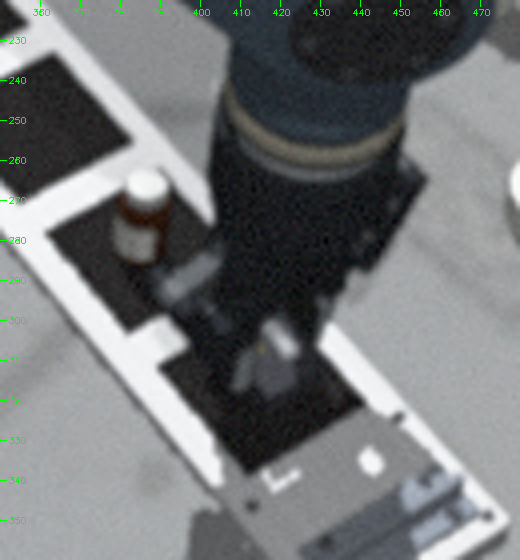

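The vial stands centred on its mat (base ~386,281), and the flat box is held level over the last mat.

```bash
python3 -m inch '[{"dx":0,"dy":0,"dz":0.8,"wx":0,"wy":0,"wz":0},{"dx":0,"dy":0,"dz":0.8,"wx":0,"wy":0,"wz":0},{"dx":0,"dy":0,"dz":0,"wx":0,"wy":0,"wz":0},{"dx":0,"dy":0,"dz":0,"wx":0,"wy":0,"wz":0}]'; python3 -m inch '[{"dx":0,"dy":0,"dz":0.2,"wx":0,"wy":0,"wz":0},{"dx":0,"dy":0,"dz":0,"wx":0,"wy":0,"wz":0}]'
```

```text
t: 14.18
tcp_pos: [0.5781, -0.2192, 0.0918]
tool_rot: [0.707, 0.707, -0.0, -0.0]
force: [-1.0, 0.4, -0.2]
finger_gap: 0.387
gripper_force: 30.3
t: 14.42
tcp_pos: [0.5781, -0.2192, 0.0899]
tool_rot: [0.707, 0.707, -0.0, -0.0]
force: [-0.3, 0.7, -0.1]
finger_gap: 0.387
gripper_force: 30.3
```

```bash
python3 -m inch '[{"dx":0,"dy":0,"dz":0.15,"wx":0,"wy":0,"wz":0},{"dx":0,"dy":0,"dz":0,"wx":0,"wy":0,"wz":0}]';  python3 -m inch '[{"dx":0,"dy":0,"dz":0,"wx":0,"wy":0,"wz":0},{"dx":0,"dy":0,"dz":0,"wx":0,"wy":0,"wz":0},{"dx":0,"dy":0,"dz":0,"wx":0,"wy":0,"wz":0},{"dx":0,"dy":0,"dz":0,"wx":0,"wy":0,"wz":0},{"dx":0,"dy":0,"dz":0,"wx":0,"wy":0,"wz":0},{"dx":0,"dy":0,"dz":-2,"wx":0,"wy":0,"wz":0},{"dx":0,"dy":0,"dz":-3,"wx":0,"wy":0,"wz":0},{"dx":0,"dy":0,"dz":-4,"wx":0,"wy":0,"wz":0},{"dx":0,"dy":0,"dz":-5,"wx":0,"wy":0,"wz":0},{"dx":0,"dy":0,"dz":-5,"wx":0,"wy":0,"wz":0}]' 1
```

```text
t: 14.68
tcp_pos: [0.5782, -0.2193, 0.0892]
tool_rot: [0.707, 0.707, 0.0, 0.0]
force: [-1.4, 0.6, 5.0]
finger_gap: 0.387
gripper_force: 30.8
t: 15.92
tcp_pos: [0.5779, -0.2191, 0.2814]
tool_rot: [0.707, 0.707, 0.0, 0.001]
force: [0.5, -0.9, 0.6]
finger_gap: 1.0
gripper_force: 0.0
```

Placed. Next is the short carton.

```bash
python3 -m inch '[{"dx":5.1,"dy":-1.4,"dz":0,"wx":0,"wy":0,"wz":0},{"dx":5.1,"dy":-1.4,"dz":0,"wx":0,"wy":0,"wz":0},{"dx":5.1,"dy":-1.4,"dz":0,"wx":0,"wy":0,"wz":0},{"dx":5.1,"dy":-1.4,"dz":0,"wx":0,"wy":0,"wz":0},{"dx":5.1,"dy":-1.4,"dz":0,"wx":0,"wy":0,"wz":0},{"dx":5.1,"dy":-1.4,"dz":0,"wx":0,"wy":0,"wz":0},{"dx":5.1,"dy":-1.4,"dz":0,"wx":0,"wy":0,"wz":0},{"dx":5.1,"dy":-1.4,"dz":0,"wx":0,"wy":0,"wz":0},{"dx":5.1,"dy":-1.4,"dz":0,"wx":0,"wy":0,"wz":0},{"dx":5,"dy":-1.2,"dz":0,"wx":0,"wy":0,"wz":0}]'
python3 -m inch '[{"dx":0,"dy":0,"dz":0,"wx":0,"wy":0,"wz":-9},{"dx":0,"dy":0,"dz":0,"wx":0,"wy":0,"wz":-9},{"dx":0,"dy":0,"dz":0,"wx":0,"wy":0,"wz":-6.8},{"dx":0,"dy":0,"dz":4,"wx":0,"wy":0,"wz":0},{"dx":0,"dy":0,"dz":4,"wx":0,"wy":0,"wz":0},{"dx":0,"dy":0,"dz":2,"wx":0,"wy":0,"wz":0},{"dx":0,"dy":0,"dz":0,"wx":0,"wy":0,"wz":0},{"dx":0,"dy":0,"dz":0,"wx":0,"wy":0,"wz":0}]'
python3 - <<'E'
from ov import *
a=eyes.snapshot("scene")[:,:,::-1]; b=eyes.snapshot("top")[:,:,::-1]
cv2.imwrite("pics/s5.png",np.hstack([crop(a,160,70,100,150,4),crop(b,140,200,100,150,4)]))
E
```

```text
t: 17.18
tcp_pos: [0.4393, 0.2915, 0.28]
tool_rot: [0.707, 0.707, 0.001, 0.0]
force: [0.2, -0.1, -0.8]
finger_gap: 0.996
gripper_force: 0.0
t: 18.18
tcp_pos: [0.4407, 0.2901, 0.1798]
tool_rot: [0.539, 0.842, 0.001, 0.001]
force: [-0.3, 0.3, 0.4]
finger_gap: 0.998
gripper_force: 0.0
```

View pics/s5.png

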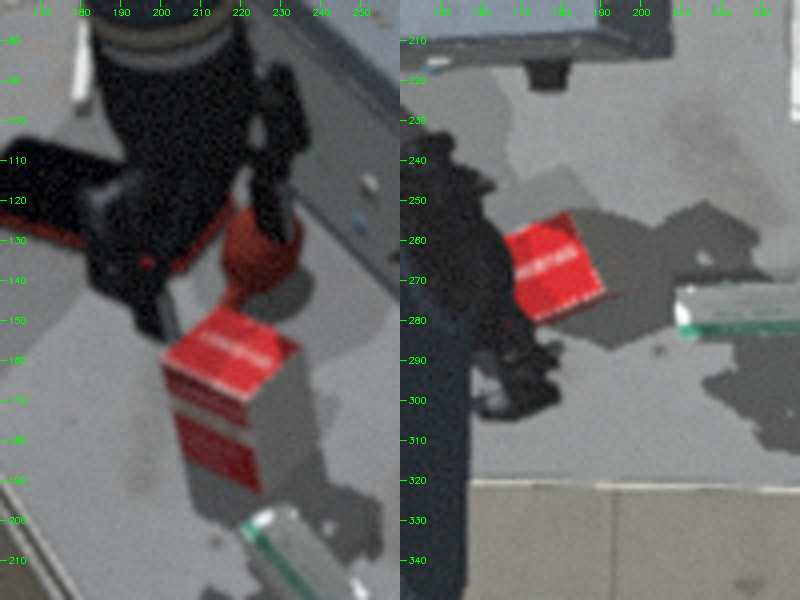

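The short carton's top (230,160 in scene view) lies between the fingers, which are aligned with its faces. I'll descend and grip.

```bash
python3 -m inch '[{"dx":0,"dy":-0.1,"dz":2,"wx":0,"wy":0,"wz":0},{"dx":0,"dy":0,"dz":2,"wx":0,"wy":0,"wz":0},{"dx":0,"dy":0,"dz":2,"wx":0,"wy":0,"wz":0},{"dx":0,"dy":0,"dz":1.5,"wx":0,"wy":0,"wz":0},{"dx":0,"dy":0,"dz":0,"wx":0,"wy":0,"wz":0},{"dx":0,"dy":0,"dz":0,"wx":0,"wy":0,"wz":0}]'; python3 -m inch '[{"dx":0,"dy":0,"dz":0,"wx":0,"wy":0,"wz":0},{"dx":0,"dy":0,"dz":0,"wx":0,"wy":0,"wz":0},{"dx":0,"dy":0,"dz":0,"wx":0,"wy":0,"wz":0},{"dx":0,"dy":0,"dz":0,"wx":0,"wy":0,"wz":0},{"dx":0,"dy":0,"dz":0,"wx":0,"wy":0,"wz":0},{"dx":0,"dy":0,"dz":0,"wx":0,"wy":0,"wz":0},{"dx":0,"dy":0,"dz":0,"wx":0,"wy":0,"wz":0},{"dx":0,"dy":0,"dz":0,"wx":0,"wy":0,"wz":0}]' 0 35
```

```text
t: 19.02
tcp_pos: [0.4395, 0.2895, 0.104]
tool_rot: [0.539, 0.842, 0.0, 0.0]
force: [0.2, 0.4, 0.2]
finger_gap: 0.996
gripper_force: 0.0
t: 20.02
tcp_pos: [0.4395, 0.2895, 0.104]
tool_rot: [0.539, 0.842, 0.001, 0.0]
force: [0.8, 1.2, 5.4]
finger_gap: 0.58
gripper_force: 37.0
```

```bash
python3 -m inch '[{"dx":0,"dy":0,"dz":-3,"wx":0,"wy":0,"wz":0},{"dx":0,"dy":0,"dz":-4,"wx":0,"wy":0,"wz":0},{"dx":0,"dy":0,"dz":-4,"wx":0,"wy":0,"wz":0},{"dx":0,"dy":0,"dz":-3,"wx":0,"wy":0,"wz":0},{"dx":0,"dy":0,"dz":0,"wx":0,"wy":0,"wz":9},{"dx":0,"dy":0,"dz":0,"wx":0,"wy":0,"wz":9},{"dx":0,"dy":0,"dz":0,"wx":0,"wy":0,"wz":6.8},{"dx":-4,"dy":2,"dz":0,"wx":0,"wy":0,"wz":0},{"dx":-4,"dy":2,"dz":0,"wx":0,"wy":0,"wz":0},{"dx":-4,"dy":2,"dz":0,"wx":0,"wy":0,"wz":0}]'; python3 -m inch '[{"dx":-4,"dy":2,"dz":0,"wx":0,"wy":0,"wz":0},{"dx":-4,"dy":2,"dz":0,"wx":0,"wy":0,"wz":0},{"dx":-4,"dy":2,"dz":0,"wx":0,"wy":0,"wz":0},{"dx":-4,"dy":1.9,"dz":0,"wx":0,"wy":0,"wz":0},{"dx":-3,"dy":0,"dz":0,"wx":0,"wy":0,"wz":0},{"dx":-2,"dy":0,"dz":0,"wx":0,"wy":0,"wz":0},{"dx":0,"dy":0,"dz":3,"wx":0,"wy":0,"wz":0},{"dx":0,"dy":0,"dz":3,"wx":0,"wy":0,"wz":0},{"dx":0,"dy":0,"dz":0,"wx":0,"wy":0,"wz":0},{"dx":0,"dy":0,"dz":0,"wx":0,"wy":0,"wz":0}]'
```

```text
t: 21.28
tcp_pos: [0.4992, 0.1683, 0.243]
tool_rot: [0.707, 0.707, -0.0, -0.0]
force: [1.1, 0.0, -0.2]
finger_gap: 0.582
gripper_force: 36.6
t: 22.52
tcp_pos: [0.5785, -0.0404, 0.1841]
tool_rot: [0.707, 0.707, 0.0, 0.0]
force: [1.3, 0.1, -1.1]
finger_gap: 0.58
gripper_force: 36.6
```

```bash
python3 -m inch '[{"dx":0,"dy":0,"dz":2,"wx":0,"wy":0,"wz":0},{"dx":0,"dy":0,"dz":2,"wx":0,"wy":0,"wz":0},{"dx":0,"dy":0,"dz":1.5,"wx":0,"wy":0,"wz":0},{"dx":0,"dy":0,"dz":0.9,"wx":0,"wy":0,"wz":0},{"dx":0,"dy":0,"dz":0,"wx":0,"wy":0,"wz":0},{"dx":0,"dy":0,"dz":0,"wx":0,"wy":0,"wz":0}]'; python3 -m inch '[{"dx":0,"dy":0,"dz":0.3,"wx":0,"wy":0,"wz":0},{"dx":0,"dy":0,"dz":0.2,"wx":0,"wy":0,"wz":0},{"dx":0,"dy":0,"dz":0,"wx":0,"wy":0,"wz":0}]'
```

```text
t: 23.28
tcp_pos: [0.5785, -0.0407, 0.12]
tool_rot: [0.707, 0.707, 0.0, 0.0]
force: [0.6, 0.8, -0.4]
finger_gap: 0.584
gripper_force: 36.6
t: 23.65
tcp_pos: [0.5784, -0.0407, 0.115]
tool_rot: [0.707, 0.707, 0.0, 0.0]
force: [-0.9, 0.0, 4.5]
finger_gap: 0.583
gripper_force: 37.0
```

Contact at 4.5 N. I'll release, rise and go over the tall carton.

```bash
python3 -m inch '[{"dx":0,"dy":0,"dz":0,"wx":0,"wy":0,"wz":0},{"dx":0,"dy":0,"dz":0,"wx":0,"wy":0,"wz":0},{"dx":0,"dy":0,"dz":0,"wx":0,"wy":0,"wz":0},{"dx":0,"dy":0,"dz":0,"wx":0,"wy":0,"wz":0},{"dx":0,"dy":0,"dz":0,"wx":0,"wy":0,"wz":0},{"dx":0,"dy":0,"dz":-2,"wx":0,"wy":0,"wz":0},{"dx":0,"dy":0,"dz":-3,"wx":0,"wy":0,"wz":0},{"dx":0,"dy":0,"dz":-4,"wx":0,"wy":0,"wz":0},{"dx":0,"dy":0,"dz":-4,"wx":0,"wy":0,"wz":0},{"dx":0,"dy":0,"dz":-3,"wx":0,"wy":0,"wz":0}]' 1
python3 -m inch '[{"dx":-1.2,"dy":-3.1,"dz":0,"wx":0,"wy":0,"wz":0},{"dx":-1.2,"dy":-3.1,"dz":0,"wx":0,"wy":0,"wz":0},{"dx":-1.2,"dy":-3.1,"dz":0,"wx":0,"wy":0,"wz":0},{"dx":-1.1,"dy":-3.1,"dz":0,"wx":0,"wy":0,"wz":0},{"dx":-1.1,"dy":-3.1,"dz":0,"wx":0,"wy":0,"wz":0},{"dx":0,"dy":0,"dz":0,"wx":0,"wy":0,"wz":-6},{"dx":0,"dy":0,"dz":0,"wx":0,"wy":0,"wz":-5.3},{"dx":0,"dy":0,"dz":4,"wx":0,"wy":0,"wz":0},{"dx":0,"dy":0,"dz":2,"wx":0,"wy":0,"wz":0},{"dx":0,"dy":0,"dz":0,"wx":0,"wy":0,"wz":0}]'
python3 - <<'E'
from ov import *
a=eyes.snapshot("scene")[:,:,::-1]; b=eyes.snapshot("top")[:,:,::-1]
cv2.imwrite("pics/s6.png",np.hstack([crop(a,260,180,190,180,3),crop(b,310,180,70,135,4)]))
E
```

```text
t: 24.9
tcp_pos: [0.5783, -0.0406, 0.2763]
tool_rot: [0.707, 0.707, 0.0, 0.001]
force: [0.2, 0.3, -0.0]
finger_gap: 1.002
gripper_force: 0.0
t: 26.15
tcp_pos: [0.4224, -0.0983, 0.2134]
tool_rot: [0.634, 0.773, -0.0, -0.002]
force: [1.0, -0.1, 0.3]
finger_gap: 1.002
gripper_force: 0.0
```

View pics/s6.png

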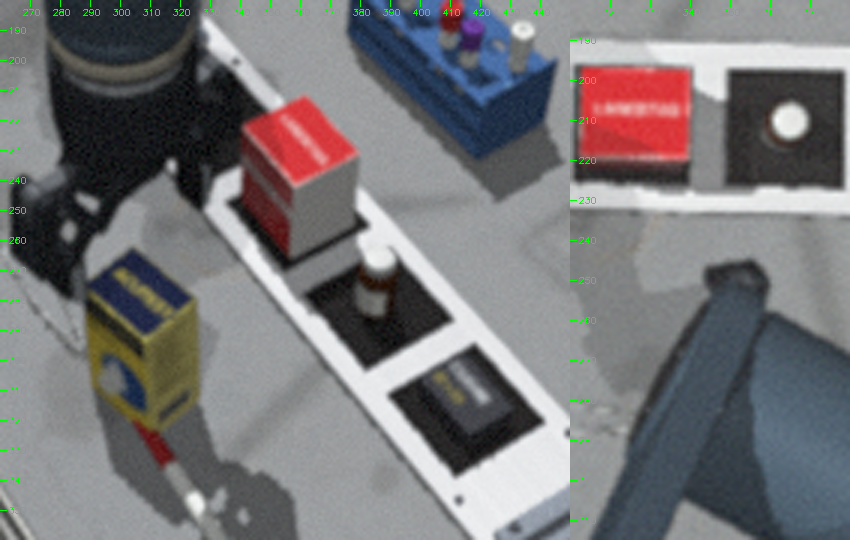

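Short carton, vial and flat box stand on mats 2–4, and the tall carton's top is under the open gripper. I'll descend and grip.

```bash
python3 -m inch '[{"dx":0,"dy":0.1,"dz":2,"wx":0,"wy":0,"wz":0},{"dx":0,"dy":0,"dz":2,"wx":0,"wy":0,"wz":0},{"dx":0,"dy":0,"dz":2,"wx":0,"wy":0,"wz":0},{"dx":0,"dy":0,"dz":1.5,"wx":0,"wy":0,"wz":0},{"dx":0,"dy":0,"dz":0,"wx":0,"wy":0,"wz":0},{"dx":0,"dy":0,"dz":0,"wx":0,"wy":0,"wz":0}]'; python3 -m inch '[{"dx":0,"dy":0,"dz":0,"wx":0,"wy":0,"wz":0},{"dx":0,"dy":0,"dz":0,"wx":0,"wy":0,"wz":0},{"dx":0,"dy":0,"dz":0,"wx":0,"wy":0,"wz":0},{"dx":0,"dy":0,"dz":0,"wx":0,"wy":0,"wz":0},{"dx":0,"dy":0,"dz":0,"wx":0,"wy":0,"wz":0},{"dx":0,"dy":0,"dz":0,"wx":0,"wy":0,"wz":0},{"dx":0,"dy":0,"dz":0,"wx":0,"wy":0,"wz":0},{"dx":0,"dy":0,"dz":0,"wx":0,"wy":0,"wz":0}]' 0 40
```

```text
t: 27.0
tcp_pos: [0.4248, -0.0987, 0.1403]
tool_rot: [0.634, 0.773, 0.0, 0.001]
force: [0.3, -0.4, -0.8]
finger_gap: 0.998
gripper_force: 0.0
t: 28.0
tcp_pos: [0.4243, -0.0985, 0.1399]
tool_rot: [0.634, 0.773, 0.0, 0.001]
force: [0.2, -0.3, 5.1]
finger_gap: 0.489
gripper_force: 40.8
```

```bash
python3 -m inch '[{"dx":0,"dy":0,"dz":-3,"wx":0,"wy":0,"wz":0},{"dx":0,"dy":0,"dz":-4,"wx":0,"wy":0,"wz":0},{"dx":0,"dy":0,"dz":-4,"wx":0,"wy":0,"wz":0},{"dx":0,"dy":0,"dz":-3,"wx":0,"wy":0,"wz":6},{"dx":0,"dy":0,"dz":0,"wx":0,"wy":0,"wz":5.3},{"dx":3,"dy":3,"dz":0,"wx":0,"wy":0,"wz":0},{"dx":3,"dy":3,"dz":0,"wx":0,"wy":0,"wz":0},{"dx":3,"dy":3,"dz":0,"wx":0,"wy":0,"wz":0},{"dx":3,"dy":3,"dz":0,"wx":0,"wy":0,"wz":0},{"dx":2.9,"dy":3.4,"dz":0,"wx":0,"wy":0,"wz":0}]'; python3 -m inch '[{"dx":0,"dy":0,"dz":3,"wx":0,"wy":0,"wz":0},{"dx":0,"dy":0,"dz":3,"wx":0,"wy":0,"wz":0},{"dx":0,"dy":0,"dz":0,"wx":0,"wy":0,"wz":0},{"dx":0,"dy":0,"dz":0,"wx":0,"wy":0,"wz":0}]'
```

```text
t: 29.25
tcp_pos: [0.5783, 0.0518, 0.279]
tool_rot: [0.707, 0.707, -0.001, -0.001]
force: [1.3, -0.2, -0.4]
finger_gap: 0.483
gripper_force: 40.9
t: 29.75
tcp_pos: [0.5785, 0.0505, 0.22]
tool_rot: [0.707, 0.707, 0.0, 0.0]
force: [0.5, -0.1, -1.4]
finger_gap: 0.485
gripper_force: 41.0
```

Release height is about 0.151.

```bash
python3 -m inch '[{"dx":0,"dy":0,"dz":2,"wx":0,"wy":0,"wz":0},{"dx":0,"dy":0,"dz":2,"wx":0,"wy":0,"wz":0},{"dx":0,"dy":0,"dz":1.5,"wx":0,"wy":0,"wz":0},{"dx":0,"dy":0,"dz":0.9,"wx":0,"wy":0,"wz":0},{"dx":0,"dy":0,"dz":0,"wx":0,"wy":0,"wz":0},{"dx":0,"dy":0,"dz":0,"wx":0,"wy":0,"wz":0}]'; python3 -m inch '[{"dx":0,"dy":0,"dz":0.3,"wx":0,"wy":0,"wz":0},{"dx":0,"dy":0,"dz":0.2,"wx":0,"wy":0,"wz":0},{"dx":0,"dy":0,"dz":0,"wx":0,"wy":0,"wz":0}]'
```

```text
t: 30.5
tcp_pos: [0.5786, 0.0505, 0.156]
tool_rot: [0.707, 0.707, 0.0, 0.0]
force: [-0.4, 0.1, -0.3]
finger_gap: 0.485
gripper_force: 41.0
t: 30.88
tcp_pos: [0.5783, 0.0506, 0.151]
tool_rot: [0.707, 0.707, 0.0, 0.0]
force: [-0.2, -0.4, 2.7]
finger_gap: 0.487
gripper_force: 41.3
```

```bash
python3 -m inch '[{"dx":0,"dy":0,"dz":0,"wx":0,"wy":0,"wz":0},{"dx":0,"dy":0,"dz":0,"wx":0,"wy":0,"wz":0},{"dx":0,"dy":0,"dz":0,"wx":0,"wy":0,"wz":0},{"dx":0,"dy":0,"dz":0,"wx":0,"wy":0,"wz":0},{"dx":0,"dy":0,"dz":0,"wx":0,"wy":0,"wz":0},{"dx":0,"dy":0,"dz":-2,"wx":0,"wy":0,"wz":0},{"dx":0,"dy":0,"dz":-3,"wx":0,"wy":0,"wz":0},{"dx":0,"dy":0,"dz":-4,"wx":0,"wy":0,"wz":0},{"dx":0,"dy":0,"dz":-4,"wx":0,"wy":0,"wz":0},{"dx":0,"dy":0,"dz":-3,"wx":0,"wy":0,"wz":0}]' 1
python3 -m inch '[{"dx":5,"dy":-2,"dz":0,"wx":0,"wy":0,"wz":0},{"dx":5,"dy":-2,"dz":0,"wx":0,"wy":0,"wz":0},{"dx":5,"dy":-2,"dz":0,"wx":0,"wy":0,"wz":0},{"dx":5,"dy":-2,"dz":0,"wx":0,"wy":0,"wz":0},{"dx":5,"dy":-2,"dz":0,"wx":0,"wy":0,"wz":0},{"dx":5,"dy":-2,"dz":0,"wx":0,"wy":0,"wz":0},{"dx":0,"dy":0,"dz":0,"wx":0,"wy":0,"wz":0},{"dx":0,"dy":0,"dz":0,"wx":0,"wy":0,"wz":0}]'
python3 - <<'E'
from ov import *
B=[(.578,.0503,0,.042,.056,.108,.011),(.578,-.0403,0,.05,.06,.075,.011),(.578,-.1295,0,.024,.024,.05,.011),(.578,-.2191,0,.034,.05,.016,.011)]
o=[]
for n,(x,y,W,H,s) in {"top":(230,175,230,70,3),"scene":(280,150,200,230,2)}.items():
    c=crop(eyes.snapshot(n)[:,:,::-1],x,y,W,H,s)
    for b in B: box(c,n,*b,s=s,o=(x,y))
    o.append(c)
W=max(c.shape[1] for c in o); H=0
cv2.imwrite("pics/f.png",cv2.resize(np.vstack([cv2.copyMakeBorder(c,0,0,0,W-c.shape[1],0) for c in o]),None,fx=.88,fy=.88))
E
```

```text
t: 32.12
tcp_pos: [0.5783, 0.0506, 0.3123]
tool_rot: [0.707, 0.707, 0.001, 0.001]
force: [0.3, -0.9, 0.2]
finger_gap: 0.999
gripper_force: 0.0
t: 33.12
tcp_pos: [0.4579, 0.3504, 0.3103]
tool_rot: [0.707, 0.707, -0.0, 0.0]
force: [-0.1, -0.5, 0.4]
finger_gap: 1.001
gripper_force: 0.0
```

View pics/f.png

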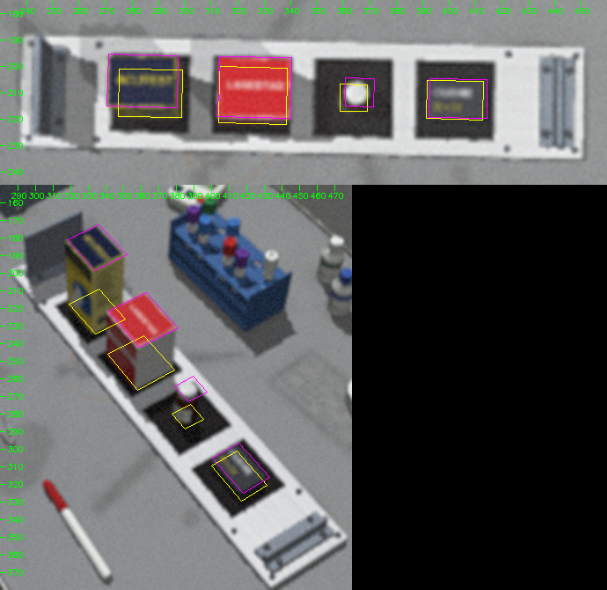

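All four match their ideal outlines within a few mm: cartons next to the tall plate, then vial, then flat box. All are upright and released, and the arm is clear.

```bash
python3 -c "
from station import workorder
print(workorder.sign_off())"
```

```text
the job is handed in; nothing more can be done
None
```

The job is handed in at about 33 s: tall carton, short carton, vial and flat box stand upright and released on the four mats in that order from the tall end plate, each within a few mm of centre by the final camera check; the sign-off returned no verdict.

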